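# Proof-pull a re-fixed pot lid handle

## Task

Three mended pot lids are clamped on spring proof stands on the bakery bench. Grip the arch-shaped handle at the middle of its bar and pull its lid straight up until the lid's pointer stands between the two ring marks on the stand's post, and hold it still there for about two seconds to prove the handle's joint, never pulling far past the upper mark. Then let the lid gently all the way down, let go, and leave the other two lids alone.

Things in the scene. Friction and masses are not known exactly. Their poses are not given: they have to be found in the camera images.
- arch_grip (a point): black plastic arch handle on a lid of 108 mm diameter. Top bar 76 mm long (own y), 12 wide (own x), 14 high, on two end legs (52 between). This point: bar centre, 110 mm above the bench at rest, 40 above the lid's top; z up. Its stand has a gauge post 115 mm high, 72 mm from it along own +y; the pointer is a dark tongue on the lid plate beside it. Pinch the bar across x, pull up.
- arch_lid (a joint): lift in m of the arch-handled lid on its stand = rise of the handle: 0 down at rest, stop at 0.070. Pull needed: 3 N weight plus a spring's 0.25 N per mm. Pointer level with the lower ring mark at 0.022 (8.5 N), with the upper at 0.042 (13.5 N), mid-way at 0.032 (11 N). Beyond 0.055 (17 N) the joint is over-strained. Let go while raised, it snaps down hard.
- ball_lid (a joint): lift of the lid with the round ball knob (black, 36 mm diameter), in m: 0 at rest (down). A bystander; its stand looks the same as that of the arch-handled lid. It must not be lifted.
- spool_lid (a joint): lift of the lid with the flared spool knob (black, flat top of 42 mm diameter, narrow waist), in m: 0 at rest (down). A bystander; its stand looks the same as that of the arch-handled lid. It must not be lifted.
There are look-alikes about, which are no part of the job. What is shaped like the part that bears ball_lid but pink is not meant.

How it is judged (in metres and radians):
On the way:
1. the arch-handled lid is pulled up by the middle of its handle (grasp point within 25 mm of the bar's centre) and held still with the pointer between the marks (lift 22 to 42 mm) for 1.5 s (value of joint arch_lid between 0.022 and 0.042 m and velocity of joint arch_lid between -0.03 and 0.03 m/s and distance between the grasp point and arch_grip below 0.025 m), for 1.5 s.
At the end, for the whole second after the job is handed in: after the held pull the arch-handled lid is back down on its stand and the other two lids are down (each lift under 4 mm) (value of joint each of arch_lid, ball_lid, spool_lid below 0.004 m); the robot touches nothing.
It fails at once if the handle is over-strained (lift beyond 55 mm) (value of joint arch_lid above 0.055 m).
It fails at once if the lid is let snap down (falls faster than 0.45 m/s) (velocity of joint arch_lid below -0.45 m/s).
It fails at once if another lid is lifted by more than 8 mm (value of joint any of ball_lid, spool_lid above 0.008 m).
It also fails if it takes over 38 s, if anything falls off the work surface, if the arm or the gripper's body presses on something with over 40 N, if the wrist force passes 120 N, or if a joint passes its speed limit or range.

## Robot

A 6-joint arm with a two-finger parallel gripper is mounted at the origin on the work surface. World frame = base frame: x ahead of the robot, y to its left, z up, the work surface at z = 0. Lengths are in mm, angles in rad, forces in N, time in s.
With the tool pointing down it reaches from about 375 to 900 mm from the base axis. Payload 3.1 kg.
Tool frame: the origin (TCP) lies midway between the tips of the shut fingers; the grasp point (between the pads) lies 19 mm behind it (r.hold_point_z is the distance from the TCP to the grasp point, in mm); z points along the fingers, y is the line along which they close (so a half turn about z gives the same grasp; the last joint's range is limited). The gripper opens to 87 mm and grips with 3 to 60 N. Pads are 19 mm wide; open, the fingers measure 117 mm over their backs; the gripper's body (75 mm by 190 mm) begins 51 mm behind the grasp point.
Start: joints at [-1.516, 0.527, 1.433, -0, 1.181, -0.178], TCP at [144.214, -608.111, 222.548] pointing down, gripper open.
Joint ranges: [-3.08, 3.08], [-0.75, 2.2], [0.22, 2.44], [-1.43, 4.57], [0, 2.65], [-2.85, 2.85]. Speed limits (rad/s): [2.79, 2.79, 3.14, 3.14, 3.14, 3.14].

## Interface

Orientations are given as a unit quaternion [w, x, y, z].
In Python, from station import r gives the robot as it stands.
- The arm moves only by the tool servo_tool, never from a script. Its argument "series" is a list of rows, each a list of 6 numbers: the shift along the tool's x, y, z normalised to -1 to 1, where 1 is 0.1 m, then the turn, a rotation vector about the tool's x, y, z normalised to -1 to 1, where 1 is 60 degrees. A call has 1 to 20 rows; each row is the pose to reach, as a shift and turn from the pose commanded when the call began, along the tool's axes at that moment; what a row does not reach only later rows make up. A row lasts 1/10 s, in which the tool goes at most 50 mm and 8.59 degrees, less where a joint would pass 70% of its speed; a pose out of reach is approached as far as the arm can. A call with a number of a shift or a turn outside -1 to 1 is refused whole. A call with a gripper value outside its range is refused whole. "hand" is the finger opening in mm, from 0 to 87, set as the call begins (left out, the last holds). The fingers move at their own pace and stop on an object; "grip_force" is the grip in N (left out, the last holds). Time passes only in rows, so rows that repeat a pose let the fingers close. It gives the time, the measured TCP pose, the force, the opening and the grip force at its end, in the units of the state.
- r.observe(): the state, without advancing time (a new reading comes with each control period).
- r.snapshot(name): name is "side" or "top"; returns the picture (400x640x3 uint8, red, green, blue); there is no depth.
- r.camera_params(name): a dict with "fx", "fy", "cx", "cy" (pixels), "camera_from_world" (4x4, takes a point from world to camera coordinates). Camera axes: x right, y down, z forward; pixel columns grow to the right and rows downward; lengths in mm; the calibration is good to about 2 mm. A picture is of the moment at which its call begins. camera_params takes no time and is no camera call.
- r.finish_job(): hands the job in; it is judged then, once.
The state is a dict: "clock": time; "joint_positions": joint angles; "dq": joint speeds; "joint_torque": joint torques, N m; "ee_pos": TCP position; "orientation": TCP orientation; "force": force on the tool from outside, world axes, zero at the start; "torque": the same for the moment, N m; "width": finger opening in mm; "grip_force": force on a finger pad.
Only numpy, scipy, OpenCV 4.12 (cv2) and the standard library are available. Lean on these libraries where they do the work, as an engineer would, in place of code of your own. Each camera call takes 0.05 s, during which the arm holds its last target. There are 200 camera calls.

## Working session

There is one attempt and no reset: what is moved stays moved. The work goes in short steps, Python scripts to look and compute and a tool call to move; the robot and the scene stay as the last step left them, time stands still between calls to the robot, and variables do not carry over. Pictures are saved under pics/ and viewed, at most 10 in all, crops included, and the job is handed in when it is done.

Besides the shell and the picture viewer there is one more tool, called after ">>>" as name(argument=value, ...), one argument or row to a line, values as JSON. servo_tool: Moves the arm, as the interface text tells. Scaled input: -1 to 1 covers 0.1 m each way for a shift and 60 degrees each way for a turn. Its arguments: {"type":"object","properties":{"series":{"type":"array","items":{"type":"array","items":{"type":"number"}}},"hand":{"type":"number"},"grip_force":{"type":"number"}},"required":["series"]}

```bash
mkdir -p pics; python3 - <<'E'
from station import r
import cv2
for n in ("side","top"):
    cv2.imwrite(f"pics/{n}0.png",r.snapshot(n)[:,:,::-1])
    c=r.camera_params(n);print(n,c["fx"],c["cx"],c["cy"],c["camera_from_world"])
s=r.observe();print(s["clock"],s["ee_pos"],s["orientation"],s["width"],r.hold_point_z)
E
```

```text
side 515.3280415037713 310.19981894560425 195.3677899431525 [[ 9.01300472e-01  4.32778506e-01 -1.89795482e-02 -4.65497988e+02]
 [ 2.51437043e-01 -5.58312780e-01 -7.90611316e-01 -8.85256842e+00]
 [-3.52756109e-01  7.07806191e-01 -6.12024120e-01  1.67200995e+03]
 [ 0.00000000e+00  0.00000000e+00  0.00000000e+00  1.00000000e+00]]
top 519.3310020180113 322.3630661756486 199.4394132887287 [[ 1.38209462e-02 -9.99904131e-01  8.42870063e-04  6.99375838e+01]
 [-9.83338593e-01 -1.37447687e-02 -1.81263047e-01  4.89334215e+02]
 [ 1.81257255e-01  1.67640016e-03 -9.83434287e-01  1.41151055e+03]
 [ 0.00000000e+00  0.00000000e+00  0.00000000e+00  1.00000000e+00]]
0.1 [ 144.16513384 -607.46474766  221.68007412] [-9.75786516e-04  9.93234161e-01  1.16124706e-01  4.87325648e-05] 87.18652914009843 18.700000000000003
```

View pics/side0.png

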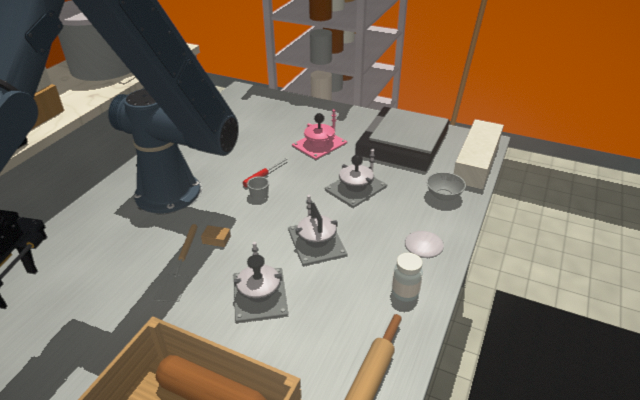

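View pics/top0.png

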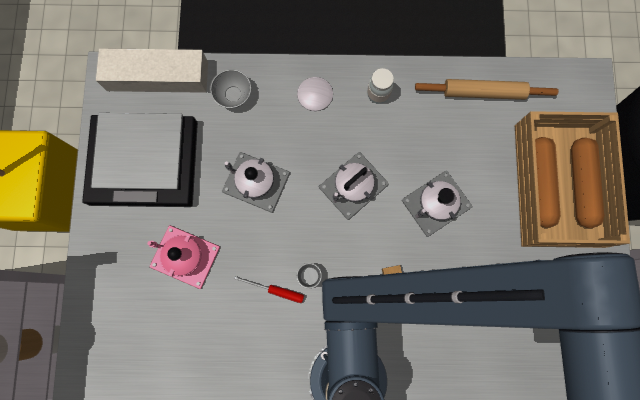

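Candidates in the top view are the knobbed lids at (252,175) and (445,197), the pink one at (176,254), and the lid at (355,180), which has a long bar. By the description I choose (355,180), seen at (315,215) in the side view. I'll check it in a close crop.

```bash
python3 - <<'E'
import cv2,numpy as np
t=cv2.imread("pics/top0.png")[140:225,310:400];s=cv2.imread("pics/side0.png")[185:270,275:365]
f=lambda a:cv2.resize(a,(400,378) if 0 else None,fx=4.4,fy=4.4,interpolation=cv2.INTER_CUBIC)
cv2.imwrite("pics/crop.png",np.hstack([f(t),f(s)]))
E
```

```text
(no output)
```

View pics/crop.png

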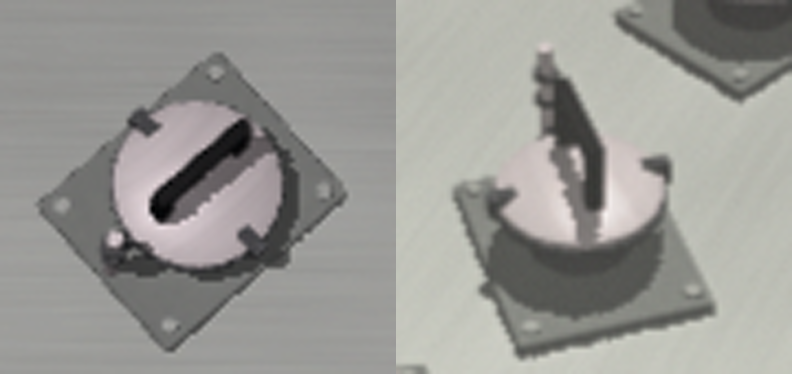

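```bash
cat > h.py <<'E'
from station import r
import numpy as np
from scipy.spatial.transform import Rotation as R
def ray(n,u,v,z):
    c=r.camera_params(n);T=np.array(c["camera_from_world"])
    o=-T[:3,:3].T@T[:3,3];d=T[:3,:3].T@[(u-c["cx"])/c["fx"],(v-c["cy"])/c["fy"],1]
    return o+d*(z-o[2])/d[2]
def st():
    s=r.observe();w=s["orientation"];return s,R.from_quat([w[1],w[2],w[3],w[0]])
E
python3 - <<'E'
from h import *
tp=lambda x,y:(310+x/4.4,140+y/4.4)
sd=lambda x,y:(275+(x-396)/4.4,185+y/4.4)
a=ray("top",*tp(155,213),117);b=ray("top",*tp(246,125),117);p=ray("top",*tp(115,238),115)
print("ends",a,b,(a+b)/2,np.linalg.norm(a-b));print("post",p,np.linalg.norm((p-(a+b)/2)[:2]))
print("dirbar",np.degrees(np.arctan2(*(a-b)[1::-1])),"dirpost",np.degrees(np.arctan2(*(p-(a+b)/2)[1::-1])))
print("side c",ray("side",*sd(580,118),115),"post",ray("side",*sd(544,47),115))
s,q=st();print(s["ee_pos"],q.as_matrix())
E
```

```text
ends [505.81915031  15.91317108 117.        ] [561.56655279 -39.4431313  117.        ] [533.69285155 -11.76498011 117.        ] 78.56266986850815
post [490.39790275  40.02133025 115.        ] 67.50018172766086
dirbar 135.20168807325845 dirpost 129.89666095834713
side c [545.1917343  -13.22005984 115.        ] post [493.78378569  42.08154862 115.        ]
[ 144.16513384 -607.46474766  221.68007412] [[ 9.73030100e-01  2.30678146e-01 -1.29820149e-04]
 [ 2.30677955e-01 -9.73028201e-01  1.94968711e-03]
 [ 3.23431541e-04 -1.92705089e-03 -9.99998091e-01]]
```

The crop confirms the arch handle: it has a bar on legs, with the post beside its lower-left end. Centre is about (537,-12) and the bar direction about 134°. I'll move over at the present height.

>>> servo_tool(
  series=[
    [0.25, -0.25, 0, 0, 0, 0],
    [0.5, -0.5, 0, 0, 0, 0],
    [0.75, -0.75, 0, 0, 0, 0],
    [1, -0.98, 0, 0, 0, 0],
  ],
  hand=60,
)

```text
clock: 0.5
ee_pos: [219.3, -487.9, 222.0]
orientation: [-0.001, 0.993, 0.116, -0.0]
force: [0.1, 0.1, 0.0]
width: 63.7
grip_force: 0.0
```

>>> servo_tool(
  series=[
    [0.25, -0.25, 0, 0, 0, 0],
    [0.5, -0.5, 0, 0, 0, 0],
    [0.75, -0.75, 0, 0, 0, 0],
    [1, -0.98, 0, 0, 0, 0],
  ],
)

```text
clock: 0.9
ee_pos: [293.9, -369.5, 222.3]
orientation: [-0.001, 0.993, 0.116, -0.0]
force: [0.3, -0.4, 0.2]
width: 60.2
grip_force: 0.0
```

>>> servo_tool(
  series=[
    [0.25, -0.25, 0, 0, 0, 0],
    [0.5, -0.5, 0, 0, 0, 0],
    [0.75, -0.75, 0, 0, 0, 0],
    [1, -0.98, 0, 0, 0, 0],
  ],
)

```text
clock: 1.3
ee_pos: [368.6, -251.2, 222.4]
orientation: [-0.0, 0.993, 0.116, -0.0]
force: [0.1, 0.0, 0.6]
width: 59.8
grip_force: 0.0
```

>>> servo_tool(
  series=[
    [0.25, -0.25, 0, 0, 0, 0],
    [0.5, -0.5, 0, 0, 0, 0],
    [0.75, -0.75, 0, 0, 0, 0],
    [1, -0.98, 0, 0, 0, 0],
  ],
)

```text
clock: 1.7
ee_pos: [443.2, -132.7, 222.3]
orientation: [-0.0, 0.993, 0.116, -0.0]
force: [0.0, 0.1, -0.4]
width: 60.1
grip_force: 0.0
```

>>> servo_tool(
  series=[
    [0.25, -0.25, 0, 0, 0, 0.12],
    [0.5, -0.5, 0, 0, 0, 0.25],
    [0.75, -0.75, 0, 0, 0, 0.37],
    [1, -0.98, 0, 0, 0, 0.5],
    [1, -0.98, 0, 0, 0, 0.62],
    [1, -0.98, 0, 0, 0, 0.75],
    [1, -0.98, 0, 0, 0, 0.87],
    [1, -0.98, 0, 0, 0, 0.98],
    [1, -0.98, 0, 0, 0, 0.98],
    [1, -0.98, 0, 0, 0, 0.98],
  ],
)

```text
clock: 2.7
ee_pos: [517.4, -15.9, 222.3]
orientation: [0.0, 0.923, -0.385, -0.0]
force: [-0.4, -0.6, 0.3]
width: 60.0
grip_force: 0.0
```

```bash
python3 - <<'E'
from h import *
import cv2
s,q=st();t=np.array([537,-12.5,240])
print(s["clock"],s["ee_pos"],s["joint_positions"],s["width"],q.as_matrix().round(3),s["force"])
print("tool shift",q.inv().apply(t-s["ee_pos"]))
a=r.snapshot("top")[:,:,::-1][130:230,280:430];b=r.snapshot("side")[:,:,::-1][150:270,230:380]
cv2.imwrite("pics/c2.png",cv2.resize(b,None,fx=4,fy=4,interpolation=3))
E
```

```text
2.7 [517.44279782 -15.92019594 222.30501816] [-2.46864992e-01  3.84315010e-01  1.69907948e+00  2.80323124e-05
  1.05887239e+00  2.11495028e+00] 59.95577198388604 [[ 0.703 -0.711 -0.001]
 [-0.711 -0.703  0.   ]
 [-0.001  0.    -1.   ]] [-0.39679958 -0.59973157  0.32534594]
tool shift [ 11.30842445 -16.30570047 -17.70700281]
```

View pics/c2.png

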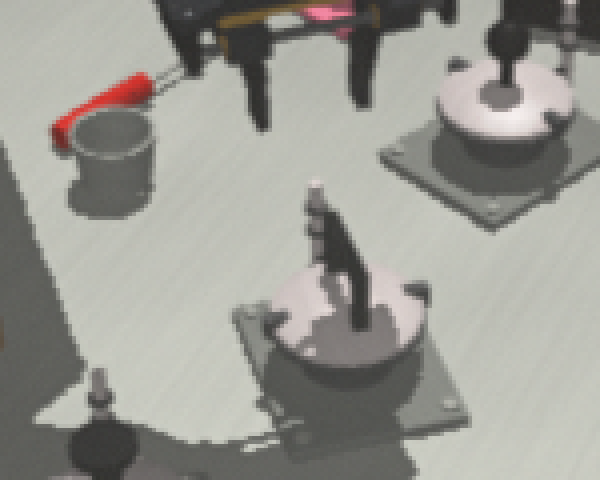

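The open fingers are clearly above the handle, and the bar is at about (345,245) in this crop. I'll align over it and come down partway.

>>> servo_tool(
  series=[
    [0.13, -0.19, 0.1, 0, 0, 0],
    [0.13, -0.19, 0.3, 0, 0, 0],
    [0.13, -0.19, 0.5, 0, 0, 0],
    [0.13, -0.19, 0.7, 0, 0, 0],
    [0.13, -0.19, 0.85, 0, 0, 0],
    [0.13, -0.19, 0.85, 0, 0, 0],
    [0.13, -0.19, 0.85, 0, 0, 0],
  ],
)

```text
clock: 3.5
ee_pos: [540.4, -12.0, 137.6]
orientation: [0.0, 0.922, -0.386, -0.0]
force: [-0.5, 0.1, 0.1]
width: 60.0
grip_force: 0.0
```

```bash
python3 - <<'E'
from h import *
import cv2
s,q=st()
print(s["clock"],s["ee_pos"],s["force"])
a=r.snapshot("top")[:,:,::-1][140:215,310:410];b=r.snapshot("side")[:,:,::-1][175:250,265:365]
g=lambda i:cv2.resize(i,None,fx=4,fy=4,interpolation=3)
cv2.imwrite("pics/c3.png",np.hstack([g(a),g(b)]))
c=r.camera_params("side");T=np.array(c["camera_from_world"])
for w in (30,-30,0):
    p=T[:3,:3]@(s["ee_pos"]+q.apply([0,w,0]))+T[:3,3];print(w,(c["fx"]*p[0]/p[2]+c["cx"]-265)*4+400,(c["fy"]*p[1]/p[2]+c["cy"]-175)*4)
E
```

```text
3.5 [540.44250283 -11.9994895  137.61260412] [-0.46863769  0.069876    0.12755761]
30 559.0469319564729 128.19944646299564
-30 643.0699734893676 108.87559644681494
0 601.2812488792008 118.48628218256272
```

View pics/c3.png

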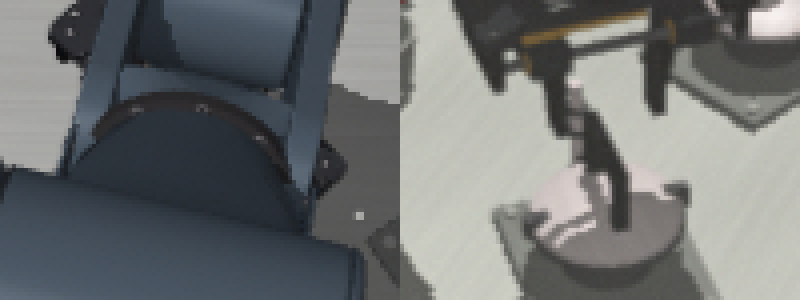

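The side crop shows the fingertips at (558,132) and (655,110) straddling the bar at about (605,140), so they're centred. I'll go down 46 mm and close.

>>> servo_tool(
  series=[
    [0, 0, 0.1, 0, 0, 0],
    [0, 0, 0.2, 0, 0, 0],
    [0, 0, 0.3, 0, 0, 0],
    [0, 0, 0.4, 0, 0, 0],
    [0, 0, 0.46, 0, 0, 0],
    [0, 0, 0.46, 0, 0, 0],
    [0, 0, 0.46, 0, 0, 0],
  ],
)

```text
clock: 4.3
ee_pos: [540.3, -11.9, 91.3]
orientation: [0.0, 0.922, -0.386, -0.0]
force: [-0.1, 0.7, 0.1]
width: 60.0
grip_force: 0.0
```

>>> servo_tool(
  series=[
    [0, 0, 0, 0, 0, 0],
    [0, 0, 0, 0, 0, 0],
    [0, 0, 0, 0, 0, 0],
    [0, 0, 0, 0, 0, 0],
    [0, 0, 0, 0, 0, 0],
    [0, 0, 0, 0, 0, 0],
    [0, 0, 0, 0, 0, 0],
    [0, 0, 0, 0, 0, 0],
  ],
  hand=24,
  grip_force=10,
)

```text
clock: 5.1
ee_pos: [540.3, -11.9, 91.5]
orientation: [-0.0, 0.922, -0.386, -0.0]
force: [0.1, -0.1, -0.7]
width: 24.1
grip_force: 0.0
```

```bash
python3 - <<'E'
from h import *
import cv2
s,q=st()
print(s["clock"],s["ee_pos"],s["force"],s["torque"],s["width"],s["grip_force"])
b=r.snapshot("side")[:,:,::-1][175:250,265:365]
cv2.imwrite("pics/c4.png",cv2.resize(b,None,fx=6,fy=6,interpolation=3))
E
```

```text
5.1 [540.31494712 -11.9112847   91.52498124] [ 0.10897778 -0.09607095 -0.74078621] [ 0.03411225  0.05885038 -0.01703654] 24.0872667053202 0.0
```

View pics/c4.png

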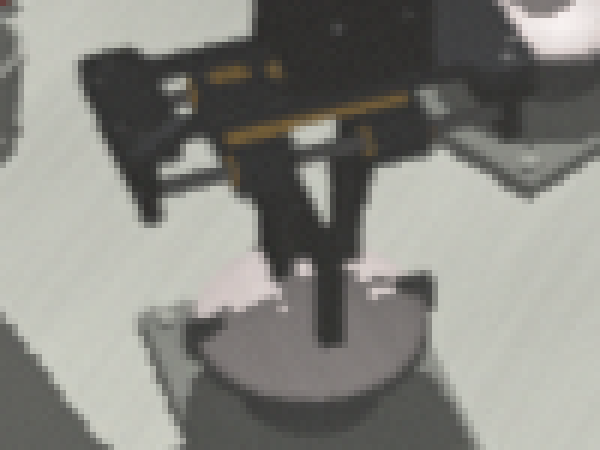

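The crop shows the fingers close around the bar at about (325,245), and no contact force yet. Now close on it firmly.

>>> servo_tool(
  series=[
    [0, 0, 0, 0, 0, 0],
    [0, 0, 0, 0, 0, 0],
    [0, 0, 0, 0, 0, 0],
    [0, 0, 0, 0, 0, 0],
    [0, 0, 0, 0, 0, 0],
    [0, 0, 0, 0, 0, 0],
  ],
  hand=0,
  grip_force=45,
)

```text
clock: 5.75
ee_pos: [539.8, -12.4, 91.5]
orientation: [0.0, 0.922, -0.387, -0.0]
force: [-2.1, -4.1, 1.4]
width: 11.6
grip_force: 44.8
```

Width is 11.6 mm, so the bar is gripped and well centred. Lift slowly.

>>> servo_tool(
  series=[
    [0, 0, -0.02, 0, 0, 0],
    [0, 0, -0.04, 0, 0, 0],
    [0, 0, -0.06, 0, 0, 0],
    [0, 0, -0.08, 0, 0, 0],
    [0, 0, -0.1, 0, 0, 0],
    [0, 0, -0.1, 0, 0, 0],
    [0, 0, -0.1, 0, 0, 0],
  ],
)

```text
clock: 6.45
ee_pos: [539.7, -12.4, 100.7]
orientation: [0.0, 0.922, -0.387, -0.001]
force: [-0.7, -4.7, -4.7]
width: 11.6
grip_force: 44.8
```

The force matches the spring: about 5 N at a 9 mm rise. On to mid-way.

>>> servo_tool(
  series=[
    [0, 0, -0.02, 0, 0, 0],
    [0, 0, -0.04, 0, 0, 0],
    [0, 0, -0.06, 0, 0, 0],
    [0, 0, -0.08, 0, 0, 0],
    [0, 0, -0.1, 0, 0, 0],
    [0, 0, -0.12, 0, 0, 0],
    [0, 0, -0.14, 0, 0, 0],
    [0, 0, -0.16, 0, 0, 0],
    [0, 0, -0.18, 0, 0, 0],
    [0, 0, -0.2, 0, 0, 0],
    [0, 0, -0.22, 0, 0, 0],
    [0, 0, -0.23, 0, 0, 0],
    [0, 0, -0.23, 0, 0, 0],
  ],
)

```text
clock: 7.75
ee_pos: [539.8, -12.4, 123.1]
orientation: [0.001, 0.922, -0.386, -0.001]
force: [-0.2, -6.5, -11.1]
width: 11.5
grip_force: 44.8
```

```bash
python3 - <<'E'
from h import *
import cv2
b=r.snapshot("side")[:,:,::-1][170:245,265:365]
s,q=st();print(s["clock"],s["ee_pos"],s["force"],s["width"])
cv2.imwrite("pics/c5.png",cv2.resize(b,None,fx=6,fy=6,interpolation=3))
E
```

```text
7.8 [539.73388873 -12.3397682  123.03173299] [  0.35499815  -5.60276841 -10.06493695] 11.664494365680499
```

View pics/c5.png

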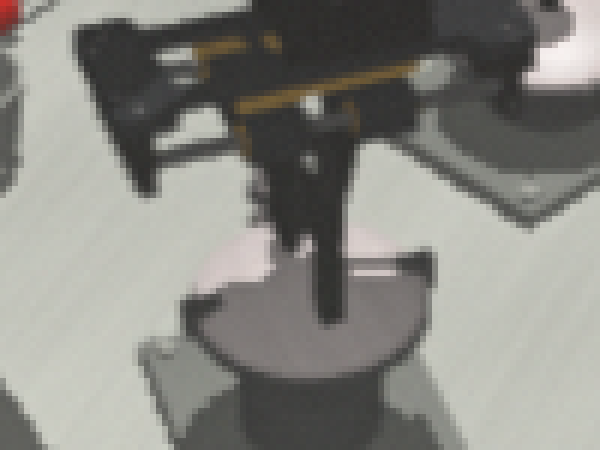

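The lid is raised off its stand (rim now at row ~375, gap below), and the 10–11 N force and 31.5 mm rise agree with mid-way. I'll hold it there for over two seconds.

>>> servo_tool(
  series=[
    [0, 0, 0, 0, 0, 0],
    [0, 0, 0, 0, 0, 0],
    [0, 0, 0, 0, 0, 0],
    [0, 0, 0, 0, 0, 0],
    [0, 0, 0, 0, 0, 0],
    [0, 0, 0, 0, 0, 0],
    [0, 0, 0, 0, 0, 0],
    [0, 0, 0, 0, 0, 0],
    [0, 0, 0, 0, 0, 0],
    [0, 0, 0, 0, 0, 0],
    [0, 0, 0, 0, 0, 0],
    [0, 0, 0, 0, 0, 0],
    [0, 0, 0, 0, 0, 0],
    [0, 0, 0, 0, 0, 0],
    [0, 0, 0, 0, 0, 0],
    [0, 0, 0, 0, 0, 0],
    [0, 0, 0, 0, 0, 0],
    [0, 0, 0, 0, 0, 0],
    [0, 0, 0, 0, 0, 0],
    [0, 0, 0, 0, 0, 0],
  ],
)

```text
clock: 9.8
ee_pos: [539.7, -12.4, 122.9]
orientation: [0.001, 0.922, -0.386, -0.001]
force: [0.5, -5.2, -10.4]
width: 11.8
grip_force: 44.8
```

>>> servo_tool(
  series=[
    [0, 0, 0, 0, 0, 0],
    [0, 0, 0, 0, 0, 0],
    [0, 0, 0, 0, 0, 0],
    [0, 0, 0, 0, 0, 0],
  ],
)

```text
clock: 10.2
ee_pos: [539.7, -12.4, 122.9]
orientation: [0.001, 0.922, -0.386, -0.001]
force: [-0.1, -4.4, -11.2]
width: 11.4
grip_force: 44.8
```

>>> servo_tool(
  series=[
    [0, 0, 0.02, 0, 0, 0],
    [0, 0, 0.04, 0, 0, 0],
    [0, 0, 0.06, 0, 0, 0],
    [0, 0, 0.08, 0, 0, 0],
    [0, 0, 0.1, 0, 0, 0],
    [0, 0, 0.12, 0, 0, 0],
    [0, 0, 0.14, 0, 0, 0],
    [0, 0, 0.16, 0, 0, 0],
    [0, 0, 0.18, 0, 0, 0],
    [0, 0, 0.2, 0, 0, 0],
    [0, 0, 0.22, 0, 0, 0],
    [0, 0, 0.24, 0, 0, 0],
    [0, 0, 0.26, 0, 0, 0],
    [0, 0, 0.28, 0, 0, 0],
    [0, 0, 0.3, 0, 0, 0],
    [0, 0, 0.31, 0, 0, 0],
    [0, 0, 0.32, 0, 0, 0],
    [0, 0, 0.32, 0, 0, 0],
    [0, 0, 0.32, 0, 0, 0],
  ],
)

```text
clock: 12.1
ee_pos: [539.8, -12.4, 92.0]
orientation: [0.0, 0.922, -0.386, -0.001]
force: [-2.3, -5.2, -3.7]
width: 11.9
grip_force: 44.8
```

Not quite seated yet, so a little lower until the stand pushes back.

>>> servo_tool(
  series=[
    [0, 0, 0.01, 0, 0, 0],
    [0, 0, 0.015, 0, 0, 0],
    [0, 0, 0.015, 0, 0, 0],
    [0, 0, 0.015, 0, 0, 0],
  ],
)

```text
clock: 12.5
ee_pos: [539.8, -12.4, 91.5]
orientation: [0.0, 0.922, -0.386, -0.0]
force: [-3.4, -5.2, 3.0]
width: 11.5
grip_force: 44.8
```

The lid is seated, as the stand now pushes up with 3 N. I'll open the gripper and retreat.

>>> servo_tool(
  series=[
    [0, 0, 0, 0, 0, 0],
    [0, 0, 0, 0, 0, 0],
    [0, 0, 0, 0, 0, 0],
    [0, 0, 0, 0, 0, 0],
    [0, 0, 0, 0, 0, 0],
    [0, 0, 0, 0, 0, 0],
    [0, 0, 0, 0, 0, 0],
    [0, 0, 0, 0, 0, 0],
  ],
  hand=50,
)

```text
clock: 13.3
ee_pos: [540.4, -11.9, 91.0]
orientation: [-0.0, 0.922, -0.386, -0.0]
force: [0.2, -0.3, 0.3]
width: 49.6
grip_force: 0.0
```

>>> servo_tool(
  series=[
    [0, 0, -0.1, 0, 0, 0],
    [0, 0, -0.25, 0, 0, 0],
    [0, 0, -0.4, 0, 0, 0],
    [0, 0, -0.55, 0, 0, 0],
    [0, 0, -0.7, 0, 0, 0],
    [0, 0, -0.85, 0, 0, 0],
    [0, 0, -1, 0, 0, 0],
    [0, 0, -1, 0, 0, 0],
    [0, 0, -1, 0, 0, 0],
  ],
)

```text
clock: 14.2
ee_pos: [540.4, -11.9, 191.5]
orientation: [-0.0, 0.922, -0.386, 0.0]
force: [-0.6, -0.2, -0.3]
width: 49.8
grip_force: 0.0
```

```bash
python3 - <<'E'
from h import *
import cv2
b=r.snapshot("side")[:,:,::-1][120:330,200:420]
s,q=st();print(s["clock"],s["ee_pos"],s["force"],s["width"])
cv2.imwrite("pics/c6.png",cv2.resize(b,None,fx=2.5,fy=2.5,interpolation=3))
E
```

```text
14.25 [539.91814873 -11.82956647 190.85947037] [-0.43909292  0.5204544  -0.31308049] 49.87436297852784
```

View pics/c6.png

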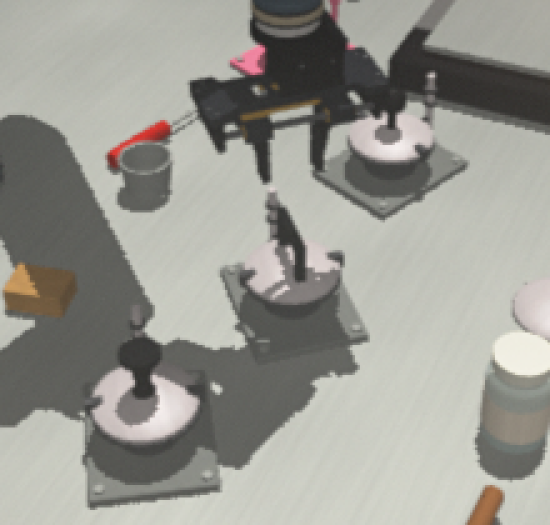

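The arch lid at (290,270) is down and the gripper is clear above it. The other two lids, at (145,400) and (390,140), are unmoved.

```bash
python3 -c "
from station import r
print(r.finish_job())"
```

```text
the job is handed in; nothing more can be done
None
```

The arch-handled lid was pulled up about 31 mm by the middle of its bar, held still between the marks for over 2 s, set back down gently and let go; the other two lids were not touched, and the job was handed in at about 14 s (no verdict was returned).

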